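# Load the vacuum bead holder and set its bleed valve

### The job

Pluck the tall barrel bead out of the pocket tray and set it down, without dropping it, standing fully home in the cup of the bead holder, and let go of it. Then take the upright handle on the valve's handwheel, wind the wheel clockwise (seen from above) until it comes to its stop, back it off exactly two full turns, and finish there still gripping the handle between the fingers. Leave the bead in its cup and the other beads, the jar and the tin where they are.

Things in the scene. Friction and masses are not known exactly. Their poses are not given: they have to be found in the camera images.
- barrel_bead: steel barrel bead, the tallest of the three beads in the tray: 16 mm diameter, 22 mm tall, standing upright; sides straight and upright from 4 to 18 mm, ends chamfered; about 35 g. Origin at the centre of its underside, z up. 14 mm of it stands out of its pocket (and out of the cup once seated).
- tray: dark wooden pocket tray, fixed, 135 x 50 x 12 mm. Origin at the centre of its underside on the bench; x axis along its length, along the row of three round pockets at x = -45, 0 and +45 mm, each 19 mm wide and 8 mm deep (floor 4 mm above the bench). Which bead is in which pocket varies.
- holder_seat (a point): centre of the floor of the bead holder's cup. The holder is a fixed aluminium block 50 x 50 x 40 mm, axes along its sides, z up; the round cup in its top is 19 mm wide and 8 mm deep, its floor 32 mm above the bench. It stands on a thin 70 mm square plate, with a brass hose nipple low on one side. A seated bead has its origin at this point.
- wheel_axis (a point): point on the vertical axis of the valve's handwheel, 94 mm above the bench, level with handle_grip. Fixed brass valve: flange 68 mm across; black three-spoked wheel with rim of 45 mm radius to the middle of its 12 mm thick round bar (rim top 68 mm above the bench, hub top 70 mm). A horizontal brass pipe stub 21 mm above the bench runs 50 mm out from the axis.
- handle_grip (a point): the place to grip, on the axis of the wheel's upright handle, 45 mm from the wheel axis and 94 mm above the bench. It travels round with the wheel.
- handle: the upright steel handle on the wheel's rim: a cylindrical sleeve 14 mm in diameter and 42 mm tall, from 70 to 112 mm above the bench, that spins freely and endlessly on its own pin, so a gripper can go round with it without turning. Origin at the centre of its underside, z up.
- wheel (a joint): how far the valve is open, rad: 0 at its closed stop, growing anticlockwise seen from above (6.28 per turn; two turns are 12.57; the far stop is at 19.0). It starts 0.25 to 0.95 turn open. Friction about 0.08 N m (some 2 N at the handle); it stays where it is left; the closed stop is rigid.
- disc_bead: low steel disc bead, 16 mm diameter, 11 mm tall, in another pocket; leave alone. Origin at the centre of its underside.
- square_bead: square steel bead, 12 x 12 x 15 mm, in another pocket; leave alone. Origin at the centre of its underside.
- jar: closed aluminium jar with a black lid, 48 mm diameter, 45 mm tall, standing beyond the holder; leave alone. Origin at the centre of its underside.
- tin: shallow open steel tin, 60 mm diameter, 20 mm tall, standing beyond the holder and the valve; leave alone. Origin at the centre of its underside.

How it is judged:
By the outcome, as a careful person would: the job done as asked, in the order asked, and still so for the second after the job is handed in, while the arm keeps its last pose, push and grip.
It also fails if it takes over 72 s, if anything falls off the work surface, if the arm or the gripper's body presses on something with over 40 N, if the wrist force passes 120 N, or if a joint passes its speed limit or range.

### The arm

A 6-joint arm with a two-finger parallel gripper is mounted at the origin on the work surface. World frame = base frame: x ahead of the robot, y to its left, z up, the work surface at z = 0. Lengths are in m, angles in rad, forces in N, time in s.
With the tool pointing down it reaches from about 0.25 to 0.775 m from the base axis. Payload 4 kg.
Tool frame: the origin (TCP) lies between the finger pads, 19 mm behind the fingertips; this is the grasp point; z points along the fingers, y is the line along which they close (so a half turn about z gives the same grasp; the last joint's range is limited). The gripper opens to 94 mm and grips with 3 to 60 N. Pads are 16 mm wide; open, the fingers measure 119 mm over their backs; the gripper's body (75 mm by 177 mm) begins 78 mm behind the grasp point.
Start: joints at [1.228, 0.087, 1.371, -0, 1.684, -0.103], TCP at [0.131, 0.534, 0.224] pointing down, gripper open.
Joint ranges: [-3.1, 3.1], [-0.76, 2.03], [0.27, 2.55], [-1.08, 4.22], [0.17, 2.65], [-2.57, 2.57]. Speed limits (rad/s): [2.79, 2.79, 3.14, 3.14, 3.14, 3.14].

### API

Orientations are given as a unit quaternion [x, y, z, w].
In Python, from station import bot, capture gives the robot as it stands.
- The arm moves only by the tool play_rows, never from a script. Its argument "deltas" is one flat list of numbers, 7 for each row, row after row: the closure, from 0 (fully open) to 1 (shut), then the shift along the tool's x, y, z as a fraction of full scale, then the turn, a rotation vector about the tool's x, y, z as a fraction of full scale. A call has 1 to 20 rows; each row shifts and turns the commanded pose from where the row before left it, along the tool's axes as they then stand; what a row does not reach is not made up. Full scale, the value 1, is 100 mm for a shift and 0.08 rad for a turn. A row lasts 1/8 s, in which the tool goes at most 62.5 mm and 10.7 degrees, less where a joint would pass 70% of its speed; a pose out of reach is approached as far as the arm can. A call with a number of a shift or a turn outside -1 to 1 is refused whole. A call with a gripper value outside its range is refused whole. The fingers move at their own pace and stop on an object; "newtons" is the grip in N (left out, the last holds). Time passes only in rows, so rows that do not move let the fingers close. It gives the time, the measured TCP pose, the force, the opening and the grip force at its end, in the units of the state.
- bot.state(): the state, without advancing time (a new reading comes with each control period).
- capture(name): name is "scene" or "top" or "wrist"; returns a dict with "frame" (480x640x3 uint8, blue, green, red), "z_map" (480x640 float32, m along the optical axis (not along the pixel's ray), 0 where there is no reading), "fov_y" (degrees; the focal length in pixels is half the picture's height over the tangent of half this angle, whatever the lens; pixels are square), "cx", "cy" (the principal point, pixels), "R" (3x3) and "t" (3): a world point X has camera coordinates R X + t. Camera axes: x right, y down, z forward; pixel columns grow to the right and rows downward; lengths in m; the calibration is good to about 2 mm. A picture is of the moment at which its call begins.
- bot.job_done(): hands the job in; it is judged then, once.
The state is a dict: "time_s": time; "joint_pos": joint angles; "qvel": joint speeds; "joint_efforts": joint torques, N m; "tcp_pos": TCP position; "ee_rot": TCP orientation; "force": force on the tool from outside, world axes, zero at the start; "ft_torque": the same for the moment, N m; "grip_width": opening from 0.0 (shut) to 1.0 (fully open); "gripper_force": force on a finger pad.
Only numpy, scipy, OpenCV 4.12 (cv2) and the standard library are available. Lean on these libraries where they do the work, as an engineer would, in place of code of your own. Each camera call takes 0.05 s, during which the arm holds its last target. There are 200 camera calls.

## Working session

There is one attempt and no reset: what is moved stays moved. The work goes in short steps, Python scripts to look and compute and a tool call to move; the robot and the scene stay as the last step left them, time stands still between calls to the robot, and variables do not carry over. Pictures are saved under pics/ and viewed, at most 10 in all, crops included, and the job is handed in when it is done.

Besides the shell and the picture viewer there is one more tool, called after "Call:" as a command line: name --argument value ..., lists and objects as JSON in quotes. play_rows: Moves the arm, as the interface text tells. Its arguments: {"type":"object","properties":{"deltas":{"type":"array","items":{"type":"number"}},"newtons":{"type":"number"}},"required":["deltas"]}

```bash
ls; mkdir -p pics; python3 - <<'E'
from station import bot,capture
import cv2,numpy as np
s=bot.state();print(s)
for n in("top","scene"):
    c=capture(n);cv2.imwrite(f"pics/{n}0.png",c["frame"]);print(n,c["fov_y"],c["cx"],c["cy"],c["R"],c["t"],(c["z_map"]>0).mean())
    np.savez(f"{n}0.npz",**c)
E
```

```text
pics
{'time_s': 0.0, 'joint_pos': array([ 1.22791643e+00,  8.79701974e-02,  1.37222356e+00, -3.97247104e-05,
        1.68357526e+00, -1.03121599e-01]), 'qvel': array([ 0.00021046, -0.00136371, -0.00074193,  0.00072671,  0.00145195,
        0.00110703]), 'joint_efforts': array([ 1.25067862e-03, -3.40174878e+01, -3.02436054e+01,  7.18907034e-02,
        3.26660858e-02, -1.75419564e-04]), 'tcp_pos': array([0.13046982, 0.53379453, 0.22311138]), 'ee_rot': array([ 1.19594350e-01,  9.92822243e-01, -1.06560351e-03, -2.21409642e-04]), 'force': array([-0.060896  ,  0.191038  ,  0.11517565]), 'ft_torque': array([ 0.00852801,  0.039946  , -0.06823597]), 'gripper_force': 0.0, 'grip_width': 1.0018962176664212}
top 49.97646543570401 320.8574741786953 230.78476223289306 [[ 0.00500541 -0.99986996  0.01533007]
 [-0.99082021 -0.00702999 -0.13500331]
 [ 0.13509353 -0.01451359 -0.99072655]] [0.00391145 0.57963396 0.95737788] 0.995859375
scene 57.50086336056372 319.9171501708836 242.23055443206346 [[-9.17370989e-01  3.98033225e-01 -1.40473711e-04]
 [ 2.72797042e-01  6.28474590e-01 -7.28423959e-01]
 [-2.89848653e-01 -6.68273329e-01 -6.85126642e-01]] [ 0.56341108 -0.10418142  0.89412369] 0.9959212239583334
```

View pics/top0.png

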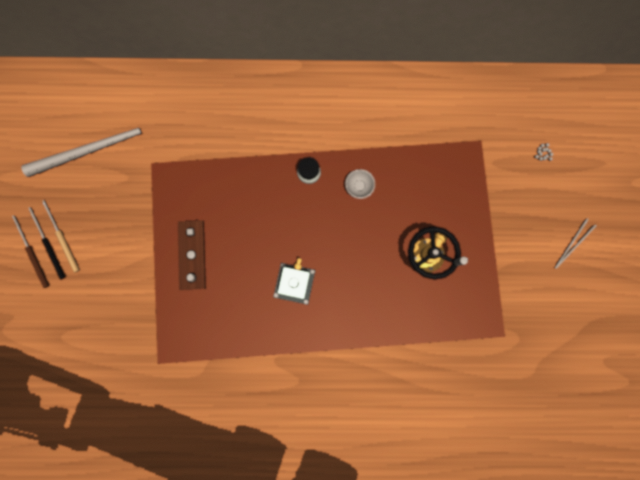

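View pics/scene0.png

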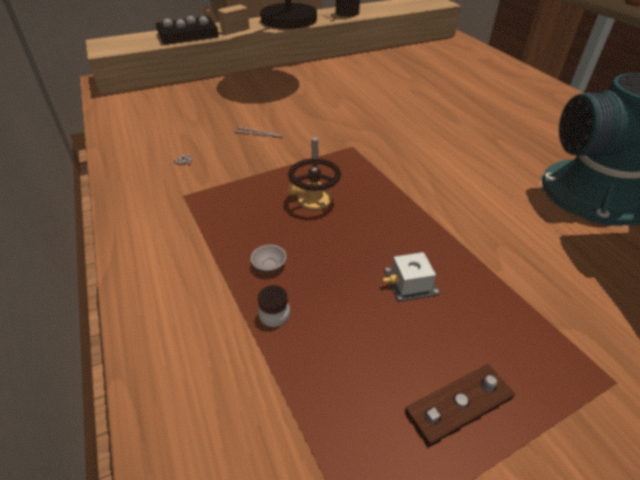

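The top view shows the tray at (191,255) with bead tops at (190,232), (191,255) and (190,278), the holder at (294,284), the wheel hub at (435,252) and the handle at (464,261). In the scene view the barrel is the right-hand bead (490,382), the one nearest the robot, which is the lower one at (190,278) in the top view.

```bash
cat >h.py <<'E'
import numpy as np,cv2
def K(c):
    f=240/np.tan(np.radians(c["fov_y"])/2); return f,float(c["cx"]),float(c["cy"])
def ray(c,u,v,z):
    f,cx,cy=K(c);d=c["R"].T@np.array([(u-cx)/f,(v-cy)/f,1]);o=-c["R"].T@c["t"]
    return o+d*(z-o[2])/d[2]
def proj(c,X):
    f,cx,cy=K(c);p=c["R"]@np.array(X)+c["t"];return np.array([p[0]/p[2]*f+cx,p[1]/p[2]*f+cy])
def cloud(c):
    f,cx,cy=K(c);v,u=np.mgrid[0:480,0:640];z=c["z_map"]
    P=np.stack([(u-cx)/f*z,(v-cy)/f*z,z],-1)-c["t"]
    return P@c["R"]   # R^T (p-t)
def blobs(mask,amin=10):
    n,l,s,ce=cv2.connectedComponentsWithStats(mask.astype(np.uint8))
    return [(s[i,4],ce[i].round(2),l==i) for i in range(1,n) if s[i,4]>=amin]
E
python3 - <<'E'
from h import *
for n in("top","scene"):
    c=dict(np.load(n+"0.npz"));P=cloud(c);f=c["frame"];hsv=cv2.cvtColor(f,cv2.COLOR_BGR2HSV)
    print(n)
    grey=(hsv[...,1]<60)&(hsv[...,2]>90)
    m=np.zeros_like(grey)
    if n=="top": m[140:360,150:505]=1
    else: m[130:450,180:600]=1
    for a,ce,l in blobs(grey&m,6):
        q=P[l];zt=np.percentile(q[:,2],90);print(a,ce,"z90",zt.round(4),np.median(q,0).round(4),"ray",[ray(c,*ce,z)[:2].round(4) for z in(.026,.04,.112)])
    dark=(hsv[...,2]<60)&(hsv[...,1]<120)&m
    hi=(P[...,2]>.05)&(P[...,2]<.075)&m
    for a,ce,l in blobs(hi,60):
        pts=np.argwhere(l)[:,::-1].astype(np.float32)
        w=np.array([ray(c,u,v,.062)[:2] for u,v in pts],np.float32)
        print("rim",a,ce,[np.round(x,4) for x in cv2.minEnclosingCircle(w)], cv2.fitEllipse(cv2.convexHull(w)))
    top=(P[...,2]>.036)&(P[...,2]<.044)&m
    for a,ce,l in blobs(top,60): print("flat40",a,ce,P[l].mean(0).round(4),cv2.minAreaRect(P[l][:,:2].astype(np.float32)))
    hh=(P[...,2]>.08)&(P[...,2]<.12)&m
    for a,ce,l in blobs(hh,4): print("handle",a,ce,P[l].mean(0).round(4))
    tr=(P[...,2]>.008)&(P[...,2]<.016)&m
    for a,ce,l in blobs(tr,200): print("tray",a,ce,cv2.minAreaRect(P[l][:,:2].astype(np.float32)))
E
```

```text
top
91 [309.15 178.27] z90 0.0235 [0.6868 0.0313 0.0183] ray [array([0.6866, 0.031 ]), array([0.6832, 0.0309]), array([0.6659, 0.0302])]
622 [359.45 183.36] z90 0.0205 [ 0.6808 -0.0703  0.0118] ray [array([ 0.6771, -0.0691]), array([ 0.6739, -0.0678]), array([ 0.6572, -0.0612])]
40 [189.85 231.5 ] z90 0.0214 [0.5797 0.2645 0.0194] ray [array([0.5782, 0.2631]), array([0.5763, 0.2598]), array([0.5667, 0.2424])]
30 [435.37 251.63] z90 0.0762 [ 0.537  -0.2054  0.0735] ray [array([ 0.5418, -0.2172]), array([ 0.5405, -0.2138]), array([ 0.5335, -0.1966])]
55 [190.67 254.44] z90 0.0178 [0.5348 0.2621 0.0152] ray [array([0.5333, 0.2598]), array([0.532 , 0.2565]), array([0.5257, 0.2394])]
42 [462.98 260.21] z90 0.1143 [ 0.5187 -0.2452  0.113 ] ray [array([ 0.5253, -0.2709]), array([ 0.5242, -0.2668]), array([ 0.5184, -0.2457])]
1049 [294.01 284.39] z90 0.0424 [0.4752 0.0583 0.0389] ray [array([0.4765, 0.0586]), array([0.4761, 0.0581]), array([0.4738, 0.0554])]
52 [190.38 277.1 ] z90 0.028 [0.4895 0.2585 0.0257] ray [array([0.4894, 0.2586]), array([0.4888, 0.2553]), array([0.4856, 0.2383])]
rim
[... 3206 characters left out ...]
(0.01960752345621586, 0.042109228670597076), 73.00125122070312)
handle 408 [580.73 154.12] [ 0.084  -0.0118  0.1017]
handle 124 [313.98 145.78] [ 0.5224 -0.2399  0.0985]
tray 985 [567.16 192.98] ((0.05638810247182846, -0.030617572367191315), (0.20034156739711761, 0.08327580243349075), 59.2147216796875)
tray 294 [314.58 199.54] ((0.5460296869277954, -0.19376054406166077), (0.047486841678619385, 0.07335028797388077), 81.04764556884766)
tray 269 [267.68 255.86] ((0.6777104139328003, -0.07391108572483063), (0.04025685414671898, 0.04979683458805084), 76.20562744140625)
tray 3838 [458.04 403.21] ((0.5355502963066101, 0.2655010223388672), (0.136502206325531, 0.05096594616770744), 3.427412271499634)
```

Call:
play_rows --deltas '[0.4,0,0,0,0,0,-1,0.4,0,0,0,0,0,-1,0.4,0,0,0,0,0,-1,0.4,-0.4,-0.3,0.08,0,0,0,0.4,-0.4,-0.3,0.08,0,0,0,0.4,-0.4,-0.3,0.08,0,0,0,0.4,-0.4,-0.3,0.08,0,0,0,0.4,-0.4,-0.3,0.08,0,0,0,0.4,-0.4,-0.3,0.08,0,0,0,0.4,-0.4,-0.3,0.08,0,0,0,0.4,-0.4,-0.3,0.08,0,0,0,0.4,-0.4,-0.3,0.08,0,0,0,0.4,0,0,0,0,0,0,0.4,0,0,0,0,0,0]' --newtons 15

```text
time_s: 1.85
tcp_pos: [0.4901, 0.2644, 0.1518]
ee_rot: [0.0, 1.0, 0.0, -0.001]
force: [0.4, -0.9, 0.5]
grip_width: 0.603
gripper_force: 0.0
```

```bash
python3 - <<'E'
from station import bot,capture
from h import *
s=bot.state();print(s["tcp_pos"],s["ee_rot"],s["joint_pos"])
c=capture("wrist");np.savez("w1.npz",**c);cv2.imwrite("pics/w1.png",c["frame"])
print(-c["R"].T@c["t"],c["R"][2],[proj(c,[.490,.261,.026]),proj(c,[.535,.264,.015])])
E
```

```text
[0.49014393 0.26444818 0.15181237] [ 7.32660451e-05  9.99999715e-01  8.21969956e-05 -7.46269547e-04] [ 3.92533758e-01  1.28600103e-01  1.46937551e+00  7.23170786e-04
  1.54493313e+00 -1.17813521e+00]
[0.41753001 0.26394821 0.31244512] [ 0.24868502  0.00099696 -0.9685839 ] [array([319.03676994, 238.16637769]), array([322.73714239, 285.36165639])]
```

View pics/w1.png

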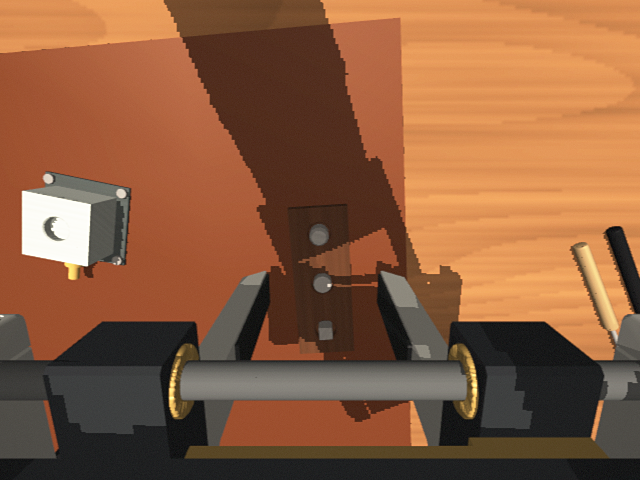

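The wrist view shows the barrel at (319,234), within about 4 px of where I predicted it. The disc is at (322,283), the square bead at (325,330) and the holder cup at (57,228).

```bash
python3 - <<'E'
from h import *
c=dict(np.load("w1.npz"));P=cloud(c)
m=np.zeros((480,640),bool);m[200:350,280:360]=1
for lo,hi in((.0235,.035),(.017,.035),(.0085,.035)):
    for a,ce,l in blobs(m&(P[...,2]>lo)&(P[...,2]<hi),20):
        print(lo,a,ce,P[l].mean(0).round(4),cv2.minEnclosingCircle(P[l][:,:2].astype(np.float32)),ray(c,*ce,.026).round(4))
m[:]=0;m[150:280,0:150]=1
for a,ce,l in blobs(m&(P[...,2]>.037)&(P[...,2]<.045),100):
    print("holder",a,ce,P[l].mean(0).round(4),cv2.minAreaRect(P[l][:,:2].astype(np.float32)))
E
```

```text
0.0235 229 [318.87 236.77] [0.4889 0.2609 0.0256] ((0.48912203311920166, 0.2609061896800995), 0.007496044039726257) [0.4888 0.2609 0.026 ]
0.017 302 [319.04 235.56] [0.4882 0.261  0.0247] ((0.48916518688201904, 0.26087096333503723), 0.008047497831285) [0.4878 0.261  0.026 ]
0.017 176 [325.7  332.77] [0.5784 0.2666 0.0187] ((0.578698992729187, 0.2664296627044678), 0.007924659177660942) [0.5744 0.2666 0.026 ]
0.0085 8002 [322.13 276.48] [0.5289 0.2635 0.0127] ((0.5335837602615356, 0.2641560137271881), 0.07116465270519257) [0.5228 0.2635 0.026 ]
holder 3953 [ 56.74 227.77] [0.4786 0.0611 0.0398] ((0.4794095754623413, 0.06026884913444519), (0.05166313797235489, 0.05088473856449127), 78.28627014160156)
```

Call:
play_rows --deltas '[0.4,0.01,-0.035,0.25,0,0,0,0.4,0,0,0.25,0,0,0,0.4,0,0,0.25,0,0,0,0.4,0,0,0.25,0,0,0,0.4,0,0,0.1,0,0,0,0.4,0,0,0.08,0,0,0,0.4,0,0,0,0,0,0,0.4,0,0,0,0,0,0]'

```text
time_s: 2.9
tcp_pos: [0.4903, 0.2612, 0.0353]
ee_rot: [-0.0, 1.0, 0.0, 0.001]
force: [0.2, -0.7, -0.0]
grip_width: 0.605
gripper_force: 0.0
```

Call:
play_rows --deltas '[0.4,0.012,0,0.018,0,0,0,0.4,0,0,0,0,0,0,1,0,0,0,0,0,0,1,0,0,0,0,0,0,1,0,0,0,0,0,0,1,0,0,0,0,0,0,1,0,0,0,0,0,0,1,0,0,0,0,0,0]' --newtons 20

```text
time_s: 3.9
tcp_pos: [0.4885, 0.2608, 0.0325]
ee_rot: [-0.0, 1.0, 0.0, 0.0]
force: [-0.5, 0.6, -0.3]
grip_width: 0.157
gripper_force: 20.0
```

Call:
play_rows --deltas '[1,0,0,-0.04,0,0,0,1,0,0,-0.08,0,0,0,1,0,0,-0.12,0,0,0,1,0,0,-0.2,0,0,0,1,0,0,-0.2,0,0,0,1,0,0,-0.16,0,0,0,1,0,0,0,0,0,0,1,0,0,0,0,0,0]'

```text
time_s: 4.9
tcp_pos: [0.4881, 0.2607, 0.1119]
ee_rot: [-0.0, 1.0, -0.0, -0.0]
force: [-0.0, -0.5, -1.4]
grip_width: 0.157
gripper_force: 20.0
```

```bash
python3 - <<'E'
from station import bot,capture
from h import *
s=bot.state();print(s["tcp_pos"],s["grip_width"],s["gripper_force"])
c=capture("wrist");np.savez("w2.npz",**c)
p=proj(c,s["tcp_pos"]);print(p)
u,v=int(p[0]),int(p[1]);cv2.imwrite("pics/w2.png",cv2.resize(c["frame"][v-60:v+60,u-80:u+80],None,fx=4,fy=4))
P=cloud(c);m=np.zeros((480,640),bool);m[:,u-9:u+9]=1
z=s["tcp_pos"][2]
for a,ce,l in blobs(m&(abs(P[...,2]-z)<.03)&(abs(P[...,0]-s["tcp_pos"][0])<.02),20):
    print(a,ce,P[l].mean(0),np.percentile(P[l],[5,95],0))
E
```

```text
[0.48811763 0.26072627 0.11191909] 0.1569569412496619 19.998277409467846
[323.78086704 303.46883009]
652 [322.63 291.74] [0.48604512 0.26017279 0.10233579] [[0.4813226  0.25615517 0.09072889]
 [0.4935772  0.26426316 0.10620265]]
```

View pics/w2.png

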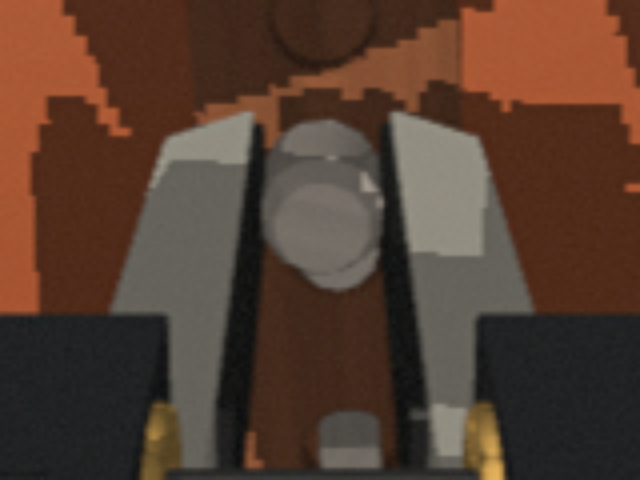

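The bead is held upright between the pads. I'll stop beside the holder, where the same view shows both the cup and the bead.

Call:
play_rows --deltas '[1,0.02,-0.3,0,0,0,0,1,0.02,-0.35,0,0,0,0,1,0.02,-0.35,0,0,0,0,1,0.02,-0.35,0,0,0,0,1,0,-0.2,0,0,0,0,1,0,0,0,0,0,0,1,0,0,0,0,0,0]'

```text
time_s: 5.82
tcp_pos: [0.4803, 0.1064, 0.112]
ee_rot: [-0.0, 1.0, 0.0, -0.0]
force: [0.1, -0.4, 0.3]
grip_width: 0.157
gripper_force: 20.0
```

```bash
python3 - <<'E'
from station import bot,capture
from h import *
s=bot.state();T=s["tcp_pos"];print(T,s["grip_width"])
c=capture("wrist");np.savez("w3.npz",**c);cv2.imwrite("pics/w3.png",c["frame"])
P=cloud(c);near=(abs(P[...,0]-.48)<.06)&(abs(P[...,1]-.06)<.06)
for a,ce,l in blobs(near&(P[...,2]>.037)&(P[...,2]<.045),100):
    Q=P[l];print("holder",a,ce,Q.mean(0).round(4),cv2.minAreaRect(Q[:,:2].astype(np.float32)))
d=P[near&(P[...,2]>.028)&(P[...,2]<.036)&(np.hypot(P[...,0]-.48,P[...,1]-.06)<.013)]
print("cup floor",len(d),d.mean(0) if len(d) else 0, d.min(0) if len(d) else 0,d.max(0) if len(d) else 0)
b=P[(abs(P[...,2]-(T[2]-.0063))<.0015)&(np.hypot(P[...,0]-T[0],P[...,1]-T[1])<.0085)]
print("bead top",len(b),b.mean(0),cv2.minEnclosingCircle(b[:,:2].astype(np.float32)))
E
```

```text
[0.48027041 0.10641388 0.11195966] 0.15728442927581163
holder 4815 [253.15 254.33] [0.4778 0.0598 0.04  ] ((0.47949638962745667, 0.060103610157966614), (0.05018013343214989, 0.05104469135403633), 78.32040405273438)
cup floor 548 [0.4807287  0.05924026 0.03224033] [0.4716144  0.05045021 0.03005371] [0.4889212  0.06833392 0.03596831]
bead top 498 [0.48057724 0.10628477 0.10540286] ((0.4825636148452759, 0.10658037662506104), 0.006583890412002802)
```

View pics/w3.png

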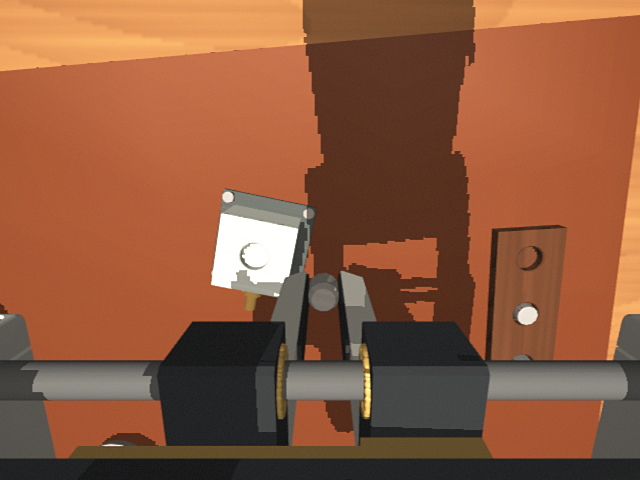

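The wrist view shows the cup at (254,256), the held bead at (323,292) and the empty pocket at (529,258). I'll compute the cup rim centre precisely.

```bash
python3 - <<'E'
from h import *
c=dict(np.load("w3.npz"));P=cloud(c)
top=(abs(P[...,2]-.04)<.002)&(np.hypot(P[...,0]-.4795,P[...,1]-.06)<.04)
top=cv2.morphologyEx(top.astype(np.uint8),cv2.MORPH_OPEN,np.ones((2,2)))
cs,h=cv2.findContours(top,cv2.RETR_CCOMP,cv2.CHAIN_APPROX_NONE)
for k,q in enumerate(cs):
    if h[0][k][3]>=0 and len(q)>20:
        w=np.array([ray(c,u,v,.04)[:2] for u,v in q[:,0]],np.float32);print("hole",len(q),cv2.fitEllipse(w),cv2.minEnclosingCircle(w))
# bead top by depth, tight
T=[.4803,.1064,.112]
l=(P[...,2]>.1035)&(P[...,2]<.1075)&(abs(P[...,0]-T[0])<.009)&(abs(P[...,1]-T[1])<.0065)
for a,ce,m in blobs(l,50): print(a,ce,cv2.fitEllipse(np.array([ray(c,u,v,.1055)[:2] for v,u in np.argwhere(m)],np.float32)),np.percentile(P[m],[2,98],0).round(4).tolist())
E
```

```text
hole 81 ((0.4796864092350006, 0.06109131500124931), (0.01930278353393078, 0.019430581480264664), 104.226806640625) ((0.47975456714630127, 0.0609002485871315), 0.010221811942756176)
541 [323.41 298.  ] ((0.48025840520858765, 0.10627195239067078), (0.010707706212997437, 0.011293395422399044), 88.3013916015625) [[0.4745, 0.1006, 0.1037], [0.4863, 0.112, 0.1067]]
```

Call:
play_rows --deltas '[1,0.006,-0.2,0,0,0,0,1,0,-0.256,0,0,0,0,1,0,0,0,0,0,0,1,0,0,0.15,0,0,0,1,0,0,0.15,0,0,0,1,0,0,0.05,0,0,0,1,0,0,0,0,0,0,1,0,0,0,0,0,0]'

```text
time_s: 6.88
tcp_pos: [0.4803, 0.0604, 0.0778]
ee_rot: [-0.0, 1.0, 0.0, 0.0]
force: [-0.2, -0.9, 0.1]
grip_width: 0.158
gripper_force: 20.0
```

```bash
python3 - <<'E'
from station import bot,capture
from h import *
s=bot.state();T=s["tcp_pos"];print(T,s["force"])
c=capture("wrist");np.savez("w4.npz",**c)
p=proj(c,T);u,v=int(p[0]),int(p[1]);print(p);cv2.imwrite("pics/w4.png",cv2.resize(c["frame"][v-70:v+50,u-80:u+80],None,fx=4,fy=4))
E
```

```text
[0.48025092 0.06040919 0.07779864] [-0.20135286 -0.92827459  0.10022309]
[323.78141023 303.47889512]
```

View pics/w4.png

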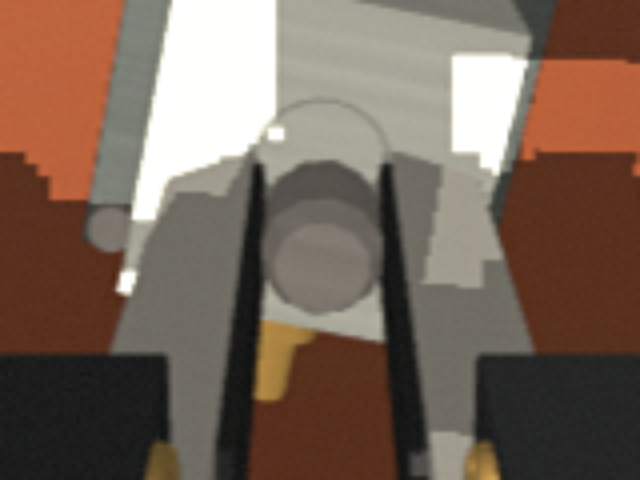

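The bead is centred over the cup: cup rim column about 323 in the crop, bead about 322. Lowering it in.

Call:
play_rows --deltas '[1,0.005,0.003,0.05,0,0,0,1,0,0,0.05,0,0,0,1,0,0,0.02,0,0,0,1,0,0,0,0,0,0,1,0,0,0,0,0,0]'

```text
time_s: 7.55
tcp_pos: [0.4795, 0.0606, 0.0656]
ee_rot: [-0.0, 1.0, 0.0, 0.0]
force: [-0.5, -0.4, -0.0]
grip_width: 0.16
gripper_force: 20.0
```

Inside the cup mouth with no contact force. Lowering the rest of the way in small steps.

Call:
play_rows --deltas '[1,0,0,0.015,0,0,0,1,0,0,0.015,0,0,0,1,0,0,0.01,0,0,0,1,0,0,0.005,0,0,0,1,0,0,0,0,0,0,1,0,0,0,0,0,0]'

```text
time_s: 8.3
tcp_pos: [0.4795, 0.0606, 0.061]
ee_rot: [-0.0, 1.0, 0.0, 0.0]
force: [0.6, -0.3, -0.7]
grip_width: 0.162
gripper_force: 20.0
```

Call:
play_rows --deltas '[1,0,0,0.005,0,0,0,1,0,0,0,0,0,0,1,0,0,0.003,0,0,0,1,0,0,0,0,0,0]'

```text
time_s: 8.8
tcp_pos: [0.4795, 0.0606, 0.0605]
ee_rot: [-0.0, 1.0, 0.0, 0.0]
force: [-1.7, -0.2, 1.8]
grip_width: 0.159
gripper_force: 20.0
```

It touches the floor (1.8 N up) at the expected height. Releasing and rising.

Call:
play_rows --deltas '[0.7,0,0,0,0,0,0,0.6,0,0,0,0,0,0,0.6,0,0,0,0,0,0,0.6,0,0,-0.1,0,0,0,0.6,0,0,-0.3,0,0,0,0.6,0,0,-0.4,0,0,0,0.6,0,0,-0.2,0,0,0,0.6,0,0,0,0,0,0]'

```text
time_s: 9.8
tcp_pos: [0.4809, 0.0606, 0.1629]
ee_rot: [-0.0, 1.0, 0.0, 0.003]
force: [0.1, -0.3, -0.4]
grip_width: 0.398
gripper_force: 0.0
```

```bash
python3 - <<'E'
from station import bot,capture
from h import *
s=bot.state();T=s["tcp_pos"];print(T,s["force"],s["ee_rot"])
c=capture("wrist");P=cloud(c)
l=(P[...,2]>.048)&(P[...,2]<.07)&(np.hypot(P[...,0]-.4797,P[...,1]-.0607)<.012)
print("bead top",P[l].mean(0),np.percentile(P[l],[2,98],0),cv2.minEnclosingCircle(P[l][:,:2].astype(np.float32)))
p=proj(c,[.48,.06,.054]);u,v=map(int,p);cv2.imwrite("pics/w5.png",cv2.resize(c["frame"][v-60:v+60,u-80:u+80],None,fx=4,fy=4))
E
```

```text
[0.48089148 0.06058941 0.1629103 ] [ 0.13037496 -0.29766831 -0.36136656] [-1.38093275e-04  9.99996170e-01  7.27603572e-05  2.76343933e-03]
bead top [0.47926822 0.06064352 0.05293818] [[0.47297275 0.05339923 0.04884292]
 [0.48659982 0.06768935 0.054967  ]] ((0.480319619178772, 0.060797274112701416), 0.007963466458022594)
```

View pics/w5.png

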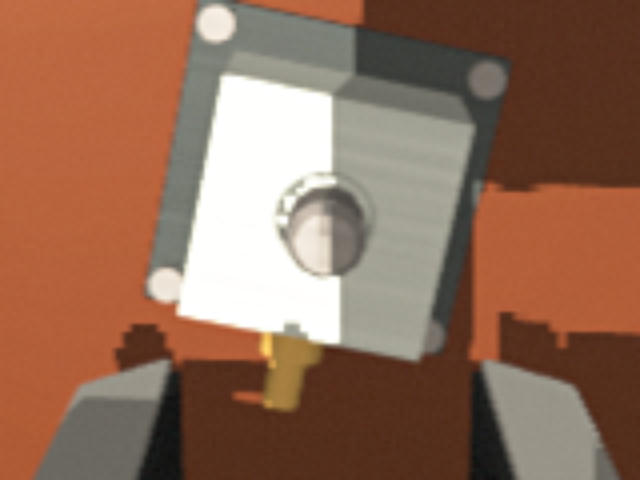

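The bead is seated in the cup, with its top at 54 mm. Now to the valve.

Call:
play_rows --deltas '[0.6,-0.04,-0.3,0,0,0,0,0.6,-0.04,-0.45,0,0,0,0,0.6,-0.04,-0.45,0,0,0,0,0.6,-0.04,-0.45,0,0,0,0,0.6,-0.02,-0.45,0,0,0,0,0.6,0,-0.45,0,0,0,0,0.6,0,-0.1,0,0,0,0,0.6,0,0,0,0,0,0,0.6,0,0,0,0,0,0]'

```text
time_s: 10.98
tcp_pos: [0.4974, -0.203, 0.1597]
ee_rot: [-0.001, 1.0, 0.001, -0.0]
force: [-0.3, 0.1, 0.5]
grip_width: 0.404
gripper_force: 0.0
```

```bash
python3 - <<'E'
from station import bot,capture
from h import *
s=bot.state();T=s["tcp_pos"];print(T,s["ee_rot"],s["joint_pos"])
c=capture("wrist");P=cloud(c);np.savez("w6.npz",**c);cv2.imwrite("pics/w6.png",c["frame"])
A=np.array([.5378,-.2052])
r=np.hypot(P[...,0]-A[0],P[...,1]-A[1])
l=(P[...,2]>.105)&(P[...,2]<.118)&(r<.065)
for a,ce,m in blobs(l,20): print("handletop",a,ce,P[m].mean(0),cv2.minEnclosingCircle(P[m][:,:2].astype(np.float32)))
l=(P[...,2]>.066)&(P[...,2]<.08)&(r<.02)
for a,ce,m in blobs(l,20): print("hub",a,ce,P[m].mean(0),cv2.minEnclosingCircle(P[m][:,:2].astype(np.float32)))
l=(P[...,2]>.064)&(P[...,2]<.0695)&(r<.065)&(r>.03)
q=P[l];M=np.c_[2*q[:,:2],np.ones(len(q))];x=np.linalg.lstsq(M,(q[:,:2]**2).sum(1),rcond=None)[0];print("rim fit",len(q),x[:2],np.sqrt(x[2]+x[0]**2+x[1]**2))
E
```

```text
[ 0.49737213 -0.20299272  0.15965773] [-8.17551285e-04  9.99999412e-01  6.07373912e-04 -3.71875904e-04] [-4.93497574e-01  8.12848522e-02  1.50539410e+00  7.16554485e-04
  1.55614473e+00 -2.06593994e+00]
handletop 132 [248.33 296.78] [ 0.51503608 -0.24915626  0.11095006] ((0.5164045095443726, -0.24826966226100922), 0.006126719526946545)
hub 894 [320.37 300.29] [ 0.53560277 -0.20503305  0.06973874] ((0.5377295613288879, -0.2052050530910492), 0.020020220428705215)
rim fit 3389 [ 0.53514299 -0.20539893] 0.04379493125287589
```

View pics/w6.png

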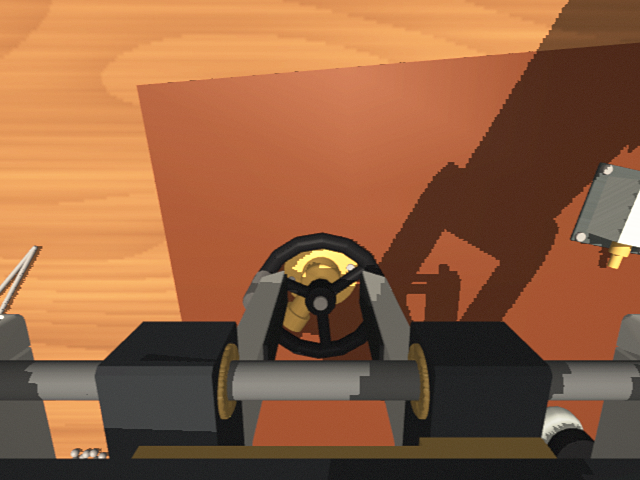

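The wrist view shows the hub at (320,302), but the left finger hides part of the handle at about (255,285). I'll sidestep to see it.

Call:
play_rows --deltas '[0.6,0,0.35,0,0,0,0,0.6,0,0.35,0,0,0,0,0.6,0,0,0,0,0,0,0.6,0,0,0,0,0,0]'

```text
time_s: 11.52
tcp_pos: [0.4976, -0.1342, 0.1604]
ee_rot: [-0.001, 1.0, -0.0, 0.0]
force: [0.7, -0.2, -0.3]
grip_width: 0.4
gripper_force: 0.0
```

```bash
python3 - <<'E'
from station import bot,capture
from h import *
s=bot.state();T=s["tcp_pos"];print(T)
c=capture("wrist");P=cloud(c);np.savez("w7.npz",**c)
A=np.array([.537,-.2052])
r=np.hypot(P[...,0]-A[0],P[...,1]-A[1])
l=(P[...,2]>.108)&(P[...,2]<.118)&(r<.065)
for a,ce,m in blobs(l,20): print("handletop",a,ce,P[m].mean(0),cv2.minEnclosingCircle(P[m][:,:2].astype(np.float32)),ray(c,*ce,.112))
l=(P[...,2]>.075)&(P[...,2]<.118)&(r<.065)
for a,ce,m in blobs(l,20): print("handle",a,ce,P[m].mean(0),np.percentile(P[m],[2,98],0))
l=(P[...,2]>.055)&(P[...,2]<.08)&(r<.065)
for a,ce,m in blobs(l,300):
    w=np.array([ray(c,u,v,.062)[:2] for v,u in np.argwhere(m)],np.float32)
    print("rim",a,ce,cv2.fitEllipse(cv2.convexHull(w)),cv2.minEnclosingCircle(w))
l=(P[...,2]>.0685)&(P[...,2]<.08)&(r<.02)
for a,ce,m in blobs(l,20): print("hub",a,ce,P[m].mean(0),np.percentile(P[m],[2,98],0))
E
```

```text
[ 0.49759102 -0.13421226  0.16038769]
handletop 416 [144.09 299.53] [ 0.51742161 -0.24497152  0.11146102] ((0.5186737179756165, -0.2458704710006714), 0.007239098660647869) [ 0.51717638 -0.24469621  0.112     ]
handle 991 [154.16 290.9 ] [ 0.51599581 -0.24321683  0.10046585] [[ 0.51141196 -0.25067966  0.07617497]
 [ 0.52366944 -0.23888802  0.11280365]]
rim 5167 [226.22 276.57] ((0.5363474488258362, -0.2054307609796524), (0.10004444420337677, 0.10260356217622757), 179.9952392578125) ((0.5366687178611755, -0.2070198506116867), 0.05306905135512352)
hub 691 [228.4  300.08] [ 0.53588556 -0.20433548  0.07050863] [[ 0.52596982 -0.21471812  0.06863792]
 [ 0.54648544 -0.19439559  0.07381973]]
```

Call:
play_rows --deltas '[0.6,-0.1,-0.4,0,0,0,0,0.6,-0.1,-0.4,0,0,0,0,0.6,0,-0.31,0,0,0,0,0.6,0,0,0,0,0,0,0.6,0,0,0.2,0,0,0,0.6,0,0,0.3,0,0,0,0.6,0,0,0.15,0,0,0,0.6,0,0,0,0,0,0,0.6,0,0,0,0,0,0]'

```text
time_s: 12.7
tcp_pos: [0.5182, -0.2456, 0.0964]
ee_rot: [-0.0, 1.0, -0.0, 0.001]
force: [0.2, -0.5, 0.0]
grip_width: 0.401
gripper_force: 0.0
```

Call:
play_rows --deltas '[0.6,0,0,0.02,0,0,0,1,0,0,0,0,0,0,1,0,0,0,0,0,0,1,0,0,0,0,0,0,1,0,0,0,0,0,0,1,0,0,0,0,0,0]' --newtons 30

```text
time_s: 13.45
tcp_pos: [0.5175, -0.2459, 0.0934]
ee_rot: [-0.0, 1.0, -0.0, 0.0]
force: [-0.3, -1.7, 0.7]
grip_width: 0.138
gripper_force: 30.0
```

Call:
play_rows --deltas '[1,0.1,0.062,0,0,0,0,1,0.08,0.086,0,0,0,0,1,0.055,0.104,0,0,0,0,1,0.026,0.115,0,0,0,0,1,-0.004,0.117,0,0,0,0,1,0,0,0,0,0,0]'

```text
time_s: 14.2
tcp_pos: [0.4922, -0.1948, 0.0934]
ee_rot: [-0.001, 1.0, 0.001, 0.0]
force: [1.6, 1.4, 0.9]
grip_width: 0.141
gripper_force: 30.0
```

```bash
cat >t.py <<'E'
import sys,numpy as np
from station import bot
s=bot.state();T=s["tcp_pos"];A=np.array([.5368,-.2052])
if len(sys.argv)>3:A=np.array([float(sys.argv[4]),float(sys.argv[5])]) if len(sys.argv)>5 else A
d=T[:2]-A;th=np.degrees(np.arctan2(d[1],d[0]));print(s["time_s"],T.round(4),"r",np.hypot(*d).round(4),"th",th.round(2),"F",s["force"].round(1))
step,n=float(sys.argv[1]),int(sys.argv[2]);t0=float(sys.argv[3]) if len(sys.argv)>3 else th
p=np.radians(t0+step*np.arange(n+1));D=np.diff(np.c_[np.cos(p),np.sin(p)],axis=0)*.45
for k,e in enumerate(D):print(round(t0+step*(k+1),1),round(-e[0],3),round(e[1],3))
E
python3 t.py -6 24
```

```text
14.2 [ 0.4922 -0.1948  0.0934] r 0.0458 th 166.91 F [1.6 1.4 0.9]
160.9 -0.013 0.045
154.9 -0.018 0.044
148.9 -0.022 0.042
142.9 -0.026 0.039
136.9 -0.03 0.036
130.9 -0.034 0.033
124.9 -0.037 0.029
118.9 -0.04 0.025
112.9 -0.042 0.021
106.9 -0.044 0.016
100.9 -0.046 0.011
94.9 -0.047 0.006
88.9 -0.047 0.002
82.9 -0.047 -0.003
76.9 -0.046 -0.008
70.9 -0.045 -0.013
64.9 -0.044 -0.018
58.9 -0.042 -0.022
52.9 -0.039 -0.026
46.9 -0.036 -0.03
40.9 -0.033 -0.034
34.9 -0.029 -0.037
28.9 -0.025 -0.04
22.9 -0.021 -0.042
```

Call:
play_rows --deltas '[1,-0.013,0.045,0,0,0,0,1,-0.018,0.044,0,0,0,0,1,-0.022,0.042,0,0,0,0,1,-0.026,0.039,0,0,0,0,1,0,0,0,0,0,0]'

```text
time_s: 14.82
tcp_pos: [0.4995, -0.179, 0.0933]
ee_rot: [-0.0, 1.0, 0.001, -0.001]
force: [-2.1, -0.2, 5.3]
grip_width: 0.141
gripper_force: 30.0
```

Call:
play_rows --deltas '[1,-0.03,0.036,0,0,0,0,1,-0.034,0.033,0,0,0,0,1,-0.037,0.029,0,0,0,0,1,-0.04,0.025,0,0,0,0,1,0,0,0,0,0,0]'

```text
time_s: 15.45
tcp_pos: [0.5138, -0.166, 0.0933]
ee_rot: [-0.0, 1.0, 0.002, -0.0]
force: [-2.4, 3.1, 5.6]
grip_width: 0.141
gripper_force: 30.0
```

Call:
play_rows --deltas '[1,-0.042,0.021,0,0,0,0,1,-0.044,0.016,0,0,0,0,1,-0.046,0.011,0,0,0,0,1,-0.047,0.006,0,0,0,0,1,0,0,0,0,0,0]'

```text
time_s: 16.08
tcp_pos: [0.5322, -0.1603, 0.0933]
ee_rot: [-0.0, 1.0, 0.002, 0.0]
force: [-1.1, 3.7, 5.1]
grip_width: 0.141
gripper_force: 30.0
```

Call:
play_rows --deltas '[1,-0.047,0.002,0,0,0,0,1,-0.047,-0.003,0,0,0,0,1,-0.046,-0.008,0,0,0,0,1,-0.045,-0.013,0,0,0,0,1,0,0,0,0,0,0]'

```text
time_s: 16.7
tcp_pos: [0.5513, -0.1628, 0.0934]
ee_rot: [-0.0, 1.0, 0.002, 0.001]
force: [1.7, 5.4, 4.5]
grip_width: 0.14
gripper_force: 30.0
```

Call:
play_rows --deltas '[1,-0.044,-0.018,0,0,0,0,1,-0.042,-0.022,0,0,0,0,1,-0.039,-0.026,0,0,0,0,1,-0.036,-0.03,0,0,0,0,1,0,0,0,0,0,0]'

```text
time_s: 17.32
tcp_pos: [0.5677, -0.1732, 0.0933]
ee_rot: [-0.0, 1.0, 0.001, 0.002]
force: [3.1, 3.5, 3.0]
grip_width: 0.144
gripper_force: 30.0
```

```bash
python3 - <<'E'
import numpy as np
from station import bot
T=bot.state()["tcp_pos"][:2]
q=np.array([[.5175,-.2459],[.4922,-.1948],[.4995,-.179],[.5138,-.166],[.5322,-.1603],[.5513,-.1628],T])
M=np.c_[2*q,np.ones(len(q))];x=np.linalg.lstsq(M,(q**2).sum(1),rcond=None)[0];print(x[:2],np.sqrt(x[2]+x[0]**2+x[1]**2),np.hypot(*(q-x[:2]).T))
from scipy.optimize import least_squares
print(least_squares(lambda a:np.hypot(*(q-a).T)-.045,x[:2]).x)
E
python3 t.py -6 24
```

```text
[ 0.53600145 -0.20501788] 0.04489443137111202 [0.04487373 0.04497746 0.04482505 0.04489208 0.04487916 0.04490428
 0.04490911]
[ 0.53607051 -0.20510047]
17.325 [ 0.5677 -0.1732  0.0933] r 0.0445 th 45.96 F [3.1 3.5 3. ]
40.0 -0.032 -0.034
34.0 -0.028 -0.038
28.0 -0.024 -0.04
22.0 -0.02 -0.043
16.0 -0.015 -0.045
10.0 -0.011 -0.046
4.0 -0.006 -0.047
-2.0 -0.001 -0.047
-8.0 0.004 -0.047
-14.0 0.009 -0.046
-20.0 0.014 -0.045
-26.0 0.018 -0.043
-32.0 0.023 -0.041
-38.0 0.027 -0.039
-44.0 0.031 -0.036
-50.0 0.034 -0.032
-56.0 0.038 -0.028
-62.0 0.04 -0.024
-68.0 0.043 -0.02
-74.0 0.045 -0.015
-80.0 0.046 -0.011
-86.0 0.047 -0.006
-92.0 0.047 -0.001
-98.0 0.047 0.004
```

Call:
play_rows --deltas '[1,-0.032,-0.034,0,0,0,0,1,-0.028,-0.038,0,0,0,0,1,-0.024,-0.04,0,0,0,0,1,-0.02,-0.043,0,0,0,0,1,0,0,0,0,0,0]'

```text
time_s: 17.95
tcp_pos: [0.5782, -0.1898, 0.0934]
ee_rot: [-0.0, 1.0, -0.0, 0.002]
force: [4.3, 3.1, 2.1]
grip_width: 0.144
gripper_force: 30.0
```

Call:
play_rows --deltas '[1,-0.014,-0.045,0,0,0,0,1,-0.009,-0.046,0,0,0,0,1,-0.004,-0.047,0,0,0,0,1,0.001,-0.047,0,0,0,0,1,0,0,0,0,0,0]'

```text
time_s: 18.58
tcp_pos: [0.5807, -0.2092, 0.0934]
ee_rot: [0.0, 1.0, -0.001, 0.002]
force: [6.0, 0.2, 0.8]
grip_width: 0.144
gripper_force: 30.0
```

Call:
play_rows --deltas '[1,0.002,-0.047,0,0,0,0,1,0.008,-0.046,0,0,0,0,1,0.014,-0.045,0,0,0,0,1,0.018,-0.044,0,0,0,0,1,0,0,0,0,0,0]'

```text
time_s: 19.2
tcp_pos: [0.5748, -0.2277, 0.0934]
ee_rot: [0.0, 1.0, -0.001, -0.0]
force: [3.7, -2.6, 2.7]
grip_width: 0.143
gripper_force: 30.0
```

Call:
play_rows --deltas '[1,0.024,-0.041,0,0,0,0,1,0.028,-0.038,0,0,0,0,1,0.032,-0.035,0,0,0,0,1,0.035,-0.032,0,0,0,0,1,0,0,0,0,0,0]'

```text
time_s: 19.82
tcp_pos: [0.5718, -0.2307, 0.0934]
ee_rot: [-0.003, 1.0, 0.009, 0.009]
force: [24.8, 21.0, -2.2]
grip_width: 0.144
gripper_force: 30.0
```

It hit the stop (32 N tangential). I'll ease off to a light press and measure the stop angle.

Call:
play_rows --deltas '[1,-0.03,0.042,0,0,0,0,1,-0.03,0.042,0,0,0,0,1,0,0,0,0,0,0,1,0,0,0,0,0,0]'

```text
time_s: 20.32
tcp_pos: [0.5724, -0.2301, 0.0934]
ee_rot: [-0.001, 1.0, 0.002, 0.004]
force: [11.6, 5.6, 0.5]
grip_width: 0.14
gripper_force: 30.0
```

Call:
play_rows --deltas '[1,-0.018,0.024,0,0,0,0,1,0,0,0,0,0,0,1,0,0,0,0,0,0]'

```text
time_s: 20.7
tcp_pos: [0.5725, -0.2299, 0.0934]
ee_rot: [-0.0, 1.0, 0.0, 0.002]
force: [8.6, -0.2, 1.6]
grip_width: 0.139
gripper_force: 30.0
```

```bash
python3 t.py 15 24 -34.5 .536 -.205; python3 - <<'E'
from station import bot,capture
from h import *
s=bot.state();print(s["tcp_pos"],s["force"])
c=capture("top");np.savez("stop_top.npz",**c);c=capture("scene");np.savez("stop_scene.npz",**c)
E
```

```text
20.7 [ 0.5725 -0.2299  0.0934] r 0.0442 th -34.27 F [ 8.6 -0.2  1.6]
-19.5 -0.053 0.105
-4.5 -0.024 0.115
10.5 0.006 0.117
25.5 0.036 0.112
40.5 0.064 0.099
55.5 0.087 0.079
70.5 0.105 0.053
85.5 0.115 0.024
100.5 0.117 -0.006
115.5 0.112 -0.036
130.5 0.099 -0.064
145.5 0.079 -0.087
160.5 0.053 -0.105
175.5 0.024 -0.115
190.5 -0.006 -0.117
205.5 -0.036 -0.112
220.5 -0.064 -0.099
235.5 -0.087 -0.079
250.5 -0.105 -0.053
265.5 -0.115 -0.024
280.5 -0.117 0.006
295.5 -0.112 0.036
310.5 -0.099 0.064
325.5 -0.079 0.087
[ 0.57252504 -0.22988868  0.09340454] [ 8.59718353 -0.20261573  1.62018513]
```

Call:
play_rows --deltas '[1,-0.074,0.091,0,0,0,0,1,-0.024,0.115,0,0,0,0,1,0.006,0.117,0,0,0,0,1,0.036,0.112,0,0,0,0,1,0.064,0.099,0,0,0,0,1,0.087,0.079,0,0,0,0,1,0.105,0.053,0,0,0,0,1,0.115,0.024,0,0,0,0,1,0.117,-0.006,0,0,0,0,1,0.112,-0.036,0,0,0,0,1,0,0,0,0,0,0,1,0,0,0,0,0,0]'

```text
time_s: 22.3
tcp_pos: [0.5146, -0.165, 0.0932]
ee_rot: [0.0, 1.0, 0.001, -0.002]
force: [-1.6, 0.2, 7.4]
grip_width: 0.139
gripper_force: 30.0
```

```bash
python3 t.py 15 1 0 .536 -.205
```

```text
22.3 [ 0.5146 -0.165   0.0932] r 0.0453 th 118.2 F [-1.6  0.2  7.4]
15.0 0.015 0.116
```

Call:
play_rows --deltas '[1,0.099,-0.064,0,0,0,0,1,0.079,-0.087,0,0,0,0,1,0.053,-0.105,0,0,0,0,1,0.024,-0.115,0,0,0,0,1,-0.006,-0.117,0,0,0,0,1,-0.036,-0.112,0,0,0,0,1,-0.064,-0.099,0,0,0,0,1,-0.087,-0.079,0,0,0,0,1,-0.105,-0.053,0,0,0,0,1,-0.115,-0.024,0,0,0,0,1,-0.117,0.006,0,0,0,0,1,-0.112,0.036,0,0,0,0,1,-0.099,0.064,0,0,0,0,1,-0.079,0.087,0,0,0,0,1,0,0,0,0,0,0,1,0,0,0,0,0,0]'

```text
time_s: 24.3
tcp_pos: [0.5723, -0.2307, 0.0933]
ee_rot: [-0.0, 1.0, 0.001, -0.0]
force: [0.7, 0.6, 6.3]
grip_width: 0.146
gripper_force: 30.0
```

```bash
python3 t.py 15 1 0 .536 -.205
```

```text
24.3 [ 0.5723 -0.2307  0.0933] r 0.0445 th -35.29 F [0.7 0.6 6.3]
15.0 0.015 0.116
```

One turn is done (within 1°). Second turn.

Call:
play_rows --deltas '[1,-0.053,0.105,0,0,0,0,1,-0.024,0.115,0,0,0,0,1,0.006,0.117,0,0,0,0,1,0.036,0.112,0,0,0,0,1,0.064,0.099,0,0,0,0,1,0.087,0.079,0,0,0,0,1,0.105,0.053,0,0,0,0,1,0.115,0.024,0,0,0,0,1,0.117,-0.006,0,0,0,0,1,0.112,-0.036,0,0,0,0,1,0.099,-0.064,0,0,0,0,1,0.079,-0.087,0,0,0,0,1,0.053,-0.105,0,0,0,0,1,0.024,-0.115,0,0,0,0,1,-0.006,-0.117,0,0,0,0,1,-0.036,-0.112,0,0,0,0,1,-0.064,-0.099,0,0,0,0,1,-0.087,-0.079,0,0,0,0,1,0,0,0,0,0,0]'

```text
time_s: 26.68
tcp_pos: [0.5102, -0.2424, 0.0933]
ee_rot: [-0.0, 1.0, 0.001, -0.0]
force: [2.6, -0.2, 6.2]
grip_width: 0.14
gripper_force: 30.0
```

```bash
python3 t.py 15 1 0 .536 -.205
```

```text
26.675 [ 0.5102 -0.2424  0.0933] r 0.0455 th -124.58 F [ 2.6 -0.2  6.2]
15.0 0.015 0.116
```

Call:
play_rows --deltas '[1,-0.105,-0.053,0,0,0,0,1,-0.115,-0.024,0,0,0,0,1,-0.117,0.006,0,0,0,0,1,-0.112,0.036,0,0,0,0,1,-0.099,0.064,0,0,0,0,1,-0.079,0.087,0,0,0,0,1,0,0,0,0,0,0,1,0,0,0,0,0,0,1,0,0,0,0,0,0]'

```text
time_s: 27.8
tcp_pos: [0.5726, -0.2303, 0.0933]
ee_rot: [-0.0, 1.0, 0.001, -0.0]
force: [1.6, 1.3, 5.5]
grip_width: 0.144
gripper_force: 30.0
```

```bash
python3 t.py 15 1 0 .536 -.205; python3 - <<'E'
from station import bot,capture
from h import *
np.savez("end_top.npz",**capture("top"));np.savez("end_scene.npz",**capture("scene"))
for n in("top","scene"):
    for k in("stop","end"):
        c=dict(np.load(f"{k}_{n}.npz"));P=cloud(c)
        r=np.hypot(P[...,0]-.536,P[...,1]+.205)
        m=(P[...,2]>.054)&(P[...,2]<.069)&(r<.034)&(r>.016)   # spokes
        a=np.degrees(np.arctan2(P[m][:,1]+.205,P[m][:,0]-.536))
        print(n,k,m.sum(),np.degrees(np.angle(np.exp(3j*np.radians(a)).mean()))/3,abs(np.exp(3j*np.radians(a)).mean()).round(2))
    a,b=[cv2.cvtColor(np.load(f"{k}_{n}.npz")["frame"],cv2.COLOR_BGR2GRAY).astype(int) for k in("stop","end")]
    if n=="top": print("diff",abs(a-b)[200:300,385:485].mean())
c=dict(np.load("end_scene.npz"));P=cloud(c)
m=(P[...,2]>.05)&(P[...,2]<.07)&(np.hypot(P[...,0]-.48,P[...,1]-.061)<.012);print("bead",m.sum(),P[m].mean(0),P[m][:,2].max())
print("grip",bot.state()["gripper_force"])
E
```

```text
27.8 [ 0.5726 -0.2303  0.0933] r 0.0444 th -34.63 F [1.6 1.3 5.5]
15.0 0.015 0.116
top stop 67 -34.1669933477461 0.92
top end 72 -34.97115833105055 0.91
diff 2.0071
scene stop 121 -32.01389663020861 0.72
scene end 120 -32.84588659935178 0.73
bead 69 [0.48352063 0.06401216 0.05305811] 0.05576472423159077
grip 30.001687477706582
```

Call:
play_rows --deltas '[1,-0.004,0.005,0,0,0,0,1,0,0,0,0,0,0,1,0,0,0,0,0,0]'

```text
time_s: 28.28
tcp_pos: [0.5726, -0.2302, 0.0933]
ee_rot: [-0.0, 1.0, 0.001, -0.001]
force: [1.0, -0.8, 6.0]
grip_width: 0.144
gripper_force: 30.0
```

```bash
python3 t.py 15 1 0 .536 -.205; python3 - <<'E'
from station import bot,capture
from h import *
c=capture("top");P=cloud(c)
for z,x,y in((.0185,.578,.2664),(.0145,.534,.264),(.04,.687,.031),(.02,.679,-.0705)):
    m=(abs(P[...,2]-z)<.004)&(np.hypot(P[...,0]-x,P[...,1]-y)<.04);print(m.sum(),P[m].mean(0).round(4))
print(bot.job_done())
E
```

```text
28.275 [ 0.5726 -0.2302  0.0933] r 0.0444 th -34.51 F [ 1.  -0.8  6. ]
15.0 0.015 0.116
159 [0.5716 0.2648 0.0164]
824 [0.534  0.2634 0.0132]
80 [0.7012 0.0319 0.0422]
218 [ 0.6813 -0.07    0.0194]
the job is handed in; nothing more can be done
None
```

Job handed in at 28.3 s: the barrel bead is seated in the holder cup and released, and the wheel was wound to its stop and backed off two full turns (within about 1° by measurement), with the handle still gripped.

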